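# Fetch a dropper bottle from a double-leaf reagents locker

## Robot

A 6-joint arm with a two-finger parallel gripper is mounted at the origin on a cart in front of the work surface, level with it; the furniture and walls round the work are solid. World frame = base frame: x ahead of the robot, y to its left, z up, the work surface at z = 0. Lengths are in m, angles in rad, forces in N, time in s.
With the tool pointing down it reaches from about 0.25 to 0.775 m from the base axis. Payload 8.9 kg.
Tool frame: the origin (TCP) lies at the very end of the fingers, on their centre line; the grasp point (between the pads) lies robot.grip_point_offset behind it (robot.grip_point_offset is the distance from the TCP to the grasp point, in m); z points along the fingers, y is the line along which they close (so a half turn about z gives the same grasp; the last joint's range is limited). The gripper opens to 85 mm and grips with 20 to 120 N. Pads are 22 mm wide; open, the fingers measure 114 mm over their backs; the gripper's body (76 mm by 85 mm) begins 54 mm behind the grasp point. The pads swing forward as they close: fully open they stand 13 mm farther back than shut.
Start: joints at [-1.445, 0.291, -0.153, 1.127, 0, 1.431], TCP at [0.137, -0.507, 0.231] pointing down, gripper open.
Joint ranges: [-2.52, 2.52], [-0.91, 1.74], [-1.3, 1.37], [-1.96, 2.02], [-1.52, 1.47], [-3.14, 3.14]. Speed limits (rad/s): [2.22, 2.22, 2.79, 3.14, 3.14, 3.14].

## Interface

Orientations are given as a rotation vector (axis times angle).
In Python, from workcell import robot, imaging, order gives the robot as it stands.
- The arm moves only by the tool jog_arm, never from a script. Its arguments are lists of equal length, an entry for each row: "translation": the shift along the world's x, y, z in mm, a list of three; "spin": the turn about the world's z in rad; "claw": the opening, from -1 (shut) to 1 (fully open). In form: {"translation": [[dx, dy, dz], ...], "spin": [spin, ...], "claw": [claw, ...]}. A call has exactly 8 rows; each row shifts and turns the commanded pose from where the row before left it; what a row does not reach is not made up. A row lasts 1/10 s, in which the tool goes at most 50 mm and 8.59 degrees, less where a joint would pass 70% of its speed; a pose out of reach is approached as far as the arm can. A call with a gripper value outside its range is refused whole. The fingers move at their own pace and stop on an object; the grip force is fixed at half the most. Time passes only in rows, so rows that do not move let the fingers close, or fill a call up. It gives the time, the measured TCP pose, the force, the opening and the grip force at its end, in the units of the state.
- robot.get_obs(): the state, without advancing time (a new reading comes with each control period).
- imaging.get_image(name): name is "scene" or "top" or "wrist"; returns a dict with "pixels" (480x640x3 uint8, red, green, blue), "range_z" (480x640 float32, m along the optical axis (not along the pixel's ray), 0 where there is no reading), "camera_matrix" (3x3 intrinsics, pixels), "eye" and "attitude" of the camera in the world; the wrist camera has in their place "hand_eye" (4x4, takes a point from camera to tool coordinates, whose origin is the TCP and whose axes are the flange's). Camera axes: x right, y down, z forward; pixel columns grow to the right and rows downward; lengths in m; the calibration is good to about 2 mm. A picture is of the moment at which its call begins: read the wrist's pose just before it.
- order.sign_off(): hands the job in; it is judged then, once.
The state is a dict: "time_s": time; "qpos": joint angles; "joint_vel": joint speeds; "effort": joint torques, N m; "position": TCP position; "tool_rot": TCP orientation; "force": force on the tool from outside, world axes, zero at the start; "moment": the same for the moment, N m; "finger_gap": finger opening in m; "grasp_force": force on a finger pad.
Only numpy, scipy, OpenCV 4.12 (cv2) and the standard library are available. Lean on these libraries where they do the work, as an engineer would, in place of code of your own. Each camera call takes 0.05 s, during which the arm holds its last target. There are 200 camera calls.

## Task

Fetch the amber dropper bottle out of the yellow locker: swing the right-hand (active) leaf wide open, push the brass flush bolt in the edge of the left-hand (passive) leaf fully down out of its keeper, swing that leaf wide open too, and pull the tray all the way out. Then lift the amber bottle out of the tray and stand it upright in the white spill tray beside the beaker, let go, and leave both leaves and the tray open; nothing that stands in the locker or the spill tray may be knocked over.

Things in the scene. Friction and masses are not known exactly. Their poses are not given: they have to be found in the camera images.
- locker: fixed yellow steel locker, bar-grille roof, 340 mm wide, 205 deep, 165 high. Origin: on the bench under the middle of the opening's front edge; x points into the locker, y to the left seen from in front, z up. Two leaves, 34 mm thick, 12 to 163 mm above the bench, close it: the right, active one (y -170 to +69) overlaps the edge of the left, passive one (y +52 to +170), so it opens first
- keeper (a point): middle of the steel keeper plate that sticks out 31 mm from the front of the roof over the corner of the passive leaf (locker y +53 to +85 mm); top 168.5 mm above the bench; the bolt's rod stands up through it while shot
- active_leaf (a joint): opening angle of the right-hand leaf, 0 shut to 1.65 rad (stop); upright hinge at locker x 0, y -172 mm; swings to the front, then to the right (counter-clockwise from above); stays where it is left (0.18 N m friction); starts shut or up to 0.06 rad ajar
- active_leaf_handle (a point): grip point on the right leaf's upright bow handle: dark steel bar 10 mm thick, axis 34 mm in front of the leaf's outer face, straight from 72 to 134 mm above the bench, top bend at 145 mm. Point on the bar's axis, 115 mm above the bench, at locker x -68, y +15 mm when shut, 199 mm from the hinge axis; axes turn with the leaf. Can be pinched from above, fingers either side along y
- bolt (a joint): withdrawal of the flush bolt: 0 shot (its 8 mm rod stands 10 mm above the keeper plate) to 0.018 m fully down; slides straight down, clear of the keeper from 0.013 m on; needs about 3 N and stays where it is left
- bolt_thumb (a point): middle of the flat top of the bolt's brass thumb slide, 133 mm above the bench while shot, at locker x -16, y +39 mm; 18 mm deep (x), 22 wide (y), 10 thick; sticks out to locker -y from the passive leaf's meeting edge, 12 mm from the point. Inside the active leaf until that opens; then free from above: push down with closed fingertips. The roof's front edge is 16 mm behind it
- passive_leaf (a joint): opening angle of the left-hand leaf, 0 shut to 1.65 rad (stop); upright hinge at locker x 0, y +172 mm; swings to the front, then to the left (clockwise from above); held shut by the bolt and the active leaf's overlap; stays where it is left (0.18 N m friction)
- passive_leaf_handle (a point): grip point on the left leaf's upright bow handle, same bar, distance from the face and heights as the other; at locker x -68, y +118 mm when shut, 87 mm from its hinge axis, 103 mm to the left of the other handle; axes turn with the leaf
- tray (a joint): how far the tray is pulled out, 0 home to 0.15 m (stop); slides to the front (locker -x), about 2 N, stays where left; 312 mm wide, nearly as wide as the opening, so both leaves must stand square open or more. Floor 22 mm above the bench, walls to 44 mm; two dividers make three bays side by side (middles at locker y -98, 0, +98), one container in each, 45 to 75 mm behind the opening when home
- tray_handle (a point): grip point of the tray's stirrup handle: upside-down U of 8 mm steel bar, upright at the middle of the tray's front, 36 mm wide over its two legs (along locker y), 8 mm deep (x), top 130 mm above the bench. Point between the legs, 112 mm above the bench, with the tray home 17 mm in front of the opening; pinch across its width from above
- amber_bottle: amber glass dropper bottle standing in one of the tray's three bays (any; seen through the grille), origin at the centre of its underside, z up; body 33 mm across up to 60 mm height, black collar 24 mm across from 62 to 77 mm, thin rubber bulb 13 mm across up to 102 mm; 55 to 100 g; grip the collar from above
- white_bottle: white plastic squeeze bottle in another bay, 30 mm across, 105 mm high, origin at the centre of its underside; must stay standing
- blue_vial: glass vial with a blue cap in the third bay, 20 mm across, 54 mm high, origin at the centre of its underside; must stay standing
- spill_tray: shallow white plastic spill tray, fixed on the bench to the right in front of the locker; 170 mm (its x) by 120 mm (its y), rim 16 mm high, wall 4 mm, inner floor 4 mm above the bench; origin under its centre, z up. The beaker stands in its far (+x) half, the near (-x) half is free
- beaker: clear glass beaker, 45 mm across, 58 mm high, loose in the far half of the spill tray, origin at the centre of its underside; must stay standing in that half
Mind the look-alikes: they are no part of the job. Of the things like the beaker, leave any that is turquoise; of the rest the larger one is meant.

How it is judged:
On the way, in this order (a step that is already met when the one before it is completed fails the run):
1. the right-hand leaf is open at least 1.45 rad (value of joint active_leaf above 1.45 rad), for 0.2 s.
2. the flush bolt is withdrawn by at least 14 mm (value of joint bolt above 0.014 m), for 0.2 s.
3. the left-hand leaf is open at least 1.45 rad (value of joint passive_leaf above 1.45 rad), for 0.2 s.
4. the tray is pulled out at least 135 mm (value of joint tray above 0.135 m), for 0.2 s.
At the end, for the whole second after the job is handed in: Amber bottle at rest and upright (0.10 rad) on the spill tray's floor, beaker upright in that tray's far half, white bottle and vial upright (0.15 rad); both leaves open over 1.40 rad, bolt withdrawn over 13 mm, tray out over 130 mm (x of amber_bottle in the frame of spill_tray between -0.072 and 0.072 m and y of amber_bottle in the frame of spill_tray between -0.047 and 0.047 m and z of amber_bottle in the frame of spill_tray below 0.009 m and angle between amber_bottle's own z axis and vertical below 0.1 rad and linear speed of amber_bottle below 0.02 m/s and x of beaker in the frame of spill_tray between 0 and 0.072 m and z of beaker in the frame of spill_tray below 0.01 m and angle between each of beaker, white_bottle, blue_vial's own z axis and vertical below 0.15 rad and value of joint each of active_leaf, passive_leaf above 1.4 rad and value of joint bolt above 0.013 m and value of joint tray above 0.13 m and y of beaker in the frame of spill_tray between -0.047 and 0.047 m); the robot touches nothing.
It fails at once if the amber bottle, the white bottle, the vial or the beaker is knocked over (tilted by more than 0.6 rad) (angle between any of amber_bottle, white_bottle, blue_vial, beaker's own z axis and vertical above 0.6 rad).
It also fails if it takes over 72 s, if anything falls off the work surface, if the arm or the gripper's body presses on something with over 40 N, if the wrist force passes 120 N, or if a joint passes its speed limit or range.

## Working session

There is one attempt and no reset: what is moved stays moved. The work goes in short steps, Python scripts to look and compute and a tool call to move; the robot and the scene stay as the last step left them, time stands still between calls to the robot, and variables do not carry over. Pictures are saved under pics/ and viewed, at most 10 in all, crops included, and the job is handed in when it is done.

Besides the shell and the picture viewer there is one more tool, called after "Emit:" as name(argument=value, ...) on one line, values as JSON. jog_arm: Moves the arm, as the interface text tells. Its arguments: {"type":"object","properties":{"translation":{"type":"array"},"spin":{"type":"array"},"claw":{"type":"array"}},"required":["translation","spin","claw"]}

```bash
ls; mkdir -p pics
cat > h.py <<'E'
import numpy as np,cv2
from workcell import robot,imaging,order
def cam(n):
    o=robot.get_obs(); d=imaging.get_image(n)
    if n=='wrist':
        from scipy.spatial.transform import Rotation as R
        T=np.eye(4);T[:3,:3]=R.from_rotvec(o['tool_rot']).as_matrix();T[:3,3]=o['position']
        T=T@np.array(d['hand_eye']); d['R'],d['t']=T[:3,:3],T[:3,3]
    else:
        a=np.array(d['attitude'],float)
        from scipy.spatial.transform import Rotation as R
        d['R']=a if a.shape==(3,3) else (R.from_rotvec(a).as_matrix() if a.size==3 else None); d['t']=np.array(d['eye'],float)
    return d
def pts(d):
    K=np.array(d['camera_matrix']);z=d['range_z'];v,u=np.mgrid[:z.shape[0],:z.shape[1]]
    c=np.stack([(u-K[0,2])/K[0,0]*z,(v-K[1,2])/K[1,1]*z,z],-1)
    return c@d['R'].T+d['t']
def ray(d,u,v,h):
    K=np.array(d['camera_matrix']);r=d['R']@np.array([(u-K[0,2])/K[0,0],(v-K[1,2])/K[1,1],1])
    return d['t']+r*(h-d['t'][2])/r[2]
def save(d,n): cv2.imwrite('pics/'+n,cv2.cvtColor(d['pixels'],cv2.COLOR_RGB2BGR))
E
python3 - <<'E'
from h import *
print(robot.get_obs(), robot.grip_point_offset)
for n in('scene','top'):
    d=cam(n);save(d,n+'0.png');print(n,d['eye'],d['attitude'],d['camera_matrix']);np.savez(n+'0.npz',pix=d['pixels'],P=pts(d) if d['R'] is not None else 0)
E
```

```text
pics
{'time_s': 0.0, 'qpos': array([-1.44532583e+00,  2.91282086e-01, -1.54123942e-01,  1.12669522e+00,
       -9.06526928e-06,  1.43149845e+00]), 'joint_vel': array([-1.06356625e-03,  1.51955066e-03, -2.33741600e-04,  1.19355587e-03,
       -3.59657752e-05,  5.73044526e-04]), 'effort': array([-1.54132144e-03, -5.37144256e+01,  3.31373119e+01,  1.58844749e-02,
       -2.91217930e-04,  2.17548688e-05]), 'position': array([ 0.13733179, -0.50626791,  0.23073226]), 'tool_rot': array([-3.11281019e+00, -4.14511203e-01,  6.79905531e-08]), 'force': array([ 0.38407483,  0.0391305 , -0.57452549]), 'moment': array([-0.0213366 , -0.0127023 , -0.02643473]), 'grasp_force': 0.0, 'finger_gap': 0.08543976933701508} 0.0187
scene [ 0.91947907 -0.47559542  1.03878621] [-2.47999791 -0.9509845   0.26650497] [[457.30426732   0.         320.33899224]
 [  0.         457.30426732 239.40903184]
 [  0.           0.           1.        ]]
top [-0.32913771  0.16453202  1.28842355] [-1.59141306  2.10113284 -0.76572436] [[513.30454049   0.         321.15516869]
 [  0.         513.30454049 243.02437313]
 [  0.           0.           1.        ]]
```

View pics/scene0.png

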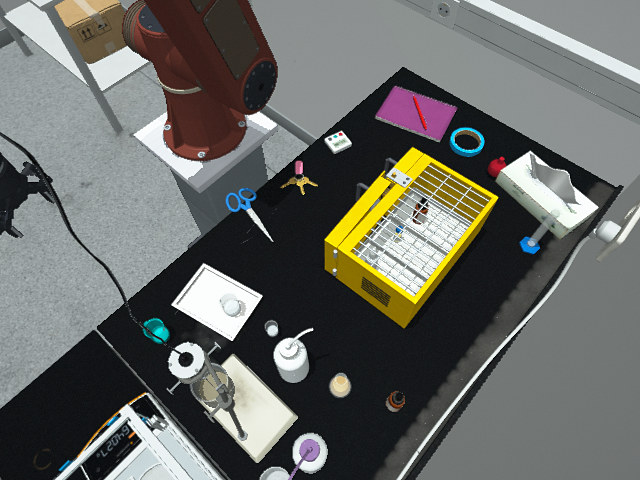

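View pics/top0.png

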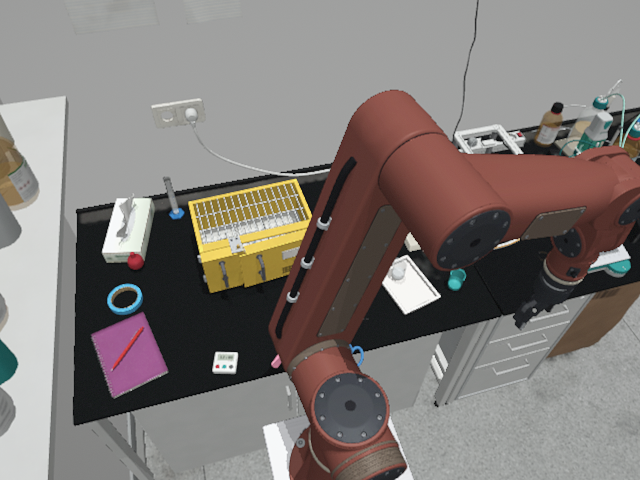

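Run:
```python
from h import *
for n in('scene','top'):
    f=np.load(n+'0.npz');pix,P=f['pix'],f['P'];hsv=cv2.cvtColor(pix,cv2.COLOR_RGB2HSV)
    y=(hsv[...,0]>20)&(hsv[...,0]<32)&(hsv[...,1]>150)&(hsv[...,2]>80)
    z=P[...,2]
    print(n,'yellow z pct',np.percentile(z[y],[1,50,90,99]))
    m=y&(z>.155)&(z<.175)
    q=P[m][:,:2].astype(np.float32)
    # remove outliers
    r=cv2.minAreaRect(q);print('roof',r,cv2.boxPoints(r).round(4).tolist(),np.median(P[m][:,2]))
    gm=(hsv[...,1]<60)&(z>.16)&(z<.185)&(P[...,0]>.2)&(P[...,0]<.8)
    for lab in [gm]:
        k,L,S,C=cv2.connectedComponentsWithStats(lab.astype(np.uint8))
        for i in range(1,k):
            if S[i,4]>25: print(' grey',S[i],np.median(P[L==i],0).round(4))
    w=(hsv[...,1]<40)&(hsv[...,2]>140)&(z>-.005)&(z<.03)
    k,L,S,C=cv2.connectedComponentsWithStats(w.astype(np.uint8))
    for i in range(1,k):
        if S[i,4]>400:
            r=cv2.minAreaRect(P[L==i][:,:2].astype(np.float32));print(' white',S[i],r,P[L==i][:,2].max(),np.median(P[L==i],0))
    am=((hsv[...,0]<14))&(hsv[...,1]>120)&(hsv[...,2]>30)
    bl=((hsv[...,0]>100)&(hsv[...,0]<125))&(hsv[...,1]>140)
    for nm,M in(('amber',am),('blue',bl)):
        k,L,S,C=cv2.connectedComponentsWithStats(M.astype(np.uint8))
        for i in range(1,k):
            if S[i,4]>8: print(' ',nm,S[i],np.median(P[L==i],0).round(4))
f=np.load('scene0.npz');im=cv2.cvtColor(f['pix'],cv2.COLOR_RGB2BGR)
c=cv2.resize(im[140:330,320:510],(570,570),interpolation=cv2.INTER_CUBIC);cv2.imwrite('pics/crop1.png',c)
```

```text
scene yellow z pct [0.000409   0.15651891 0.16558342 0.16816042]
roof ((0.6944634318351746, 0.06305105239152908), (0.2490307092666626, 0.3452383279800415), 2.274411916732788) [[0.5631999969482422, 0.2305999994277954], [0.5769000053405762, -0.1143999993801117], [0.8256999850273132, -0.10450000315904617], [0.8119999766349792, 0.24050000309944153]] 0.16393399492685512
 grey [399   3  78  41 175] [0.3511 0.6601 0.1633]
 grey [477  43 104  54 223] [0.644  0.6601 0.1631]
 grey [428 165  29  18  45] [0.6844 0.2086 0.163 ]
 grey [386 168  27  20 241] [0.6096 0.1286 0.1684]
 grey [414 175  60  44 176] [0.7117 0.1505 0.1627]
 grey [440 180  44  27  77] [0.7438 0.1901 0.1624]
 grey [458 182  31  20  53] [0.7569 0.2113 0.1628]
 grey [408 187  61  38 104] [0.7183 0.126  0.1627]
 grey [403 193  23  15  37] [0.6752 0.1032 0.1632]
 grey [393 198  65  45 214] [0.7257 0.077  0.1631]
 grey [427 207  36  24  64] [0.7529 0.1061 0.1629]
 grey [388 210  59  40 105] [0.7231 0.0425 0.1627]
 grey [376 222  60  40 113] [7.257e-01 1.000e-04 1.628e-01]
 grey [370 228  60  42 110] [ 0.7245 -0.0206  0.1625]
 grey 
[... 6279 characters left out ...]
 [310 381   7   9  22] [0.0686 0.0514 0.3527]
  amber [ 294  423  100   57 1185] [-0.0375  0.0623  0.3105]
  amber [386 444   6   3  10] [-0.0758 -0.049   0.3528]
  amber [393 444   5   3  10] [-0.0742 -0.0646  0.3369]
  amber [333 460  21  19  53] [-0.0862  0.0435  0.3399]
  amber [380 464  26   9  46] [-0.1113 -0.0491  0.3535]
  blue [637 118   3   4   9] [ 0.9658 -1.5773  0.0039]
  blue [168 208  17  12 113] [0.9228 0.2888 0.0077]
  blue [141 295   2   7  10] [0.6109 0.4232 0.0102]
  blue [131 303  11  10  21] [0.5854 0.4397 0.0065]
  blue [110 309   6   5  11] [0.5894 0.5057 0.0077]
  blue [119 313   8   2  10] [0.5764 0.4809 0.0059]
  blue [350 344  13  22  85] [ 0.2851 -0.1361  0.0078]
```

View pics/crop1.png

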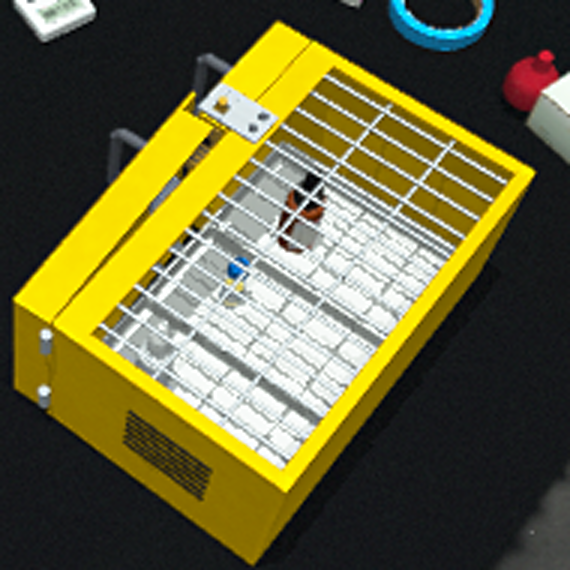

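Run:
```python
from h import *
for n in('scene','top'):
    f=np.load(n+'0.npz');pix,P=f['pix'],f['P'];hsv=cv2.cvtColor(pix,cv2.COLOR_RGB2HSV)
    y=(hsv[...,0]>20)&(hsv[...,0]<32)&(hsv[...,1]>150)&(hsv[...,2]>80)
    m=y&(P[...,2]>.158)&(P[...,2]<.17);q=P[m]
    A=[]
    for a in np.arange(-.1,.24,.02):
        s=q[abs(q[:,1]-a)<.01][:,0]
        if len(s)>5:
            # all x gaps
            t=np.sort(s);g=np.where(np.diff(t)>.004)[0]
            A.append((a,t[0],t[-1]));print(n,round(a,3),t[0].round(4),t[-1].round(4),[(t[i].round(3),t[i+1].round(3)) for i in g][:4])
    A=np.array(A);print('rear fit',np.polyfit(A[2:-2,0],A[2:-2,2],1))
    for a in(.66,.7,.74,.78):
        s=q[abs(q[:,0]-a)<.012][:,1];print('side',a,s.min(),s.max())
    dk=(hsv[...,2]<110)&(P[...,2]>.1)&(P[...,2]<.155)&(P[...,0]<.6)&(P[...,0]>.45)&(P[...,1]>0)&(P[...,1]<.25)
    k,L,S,C=cv2.connectedComponentsWithStats(dk.astype(np.uint8))
    for i in range(1,k):
        if S[i,4]>20:
            t=P[L==i];print('handle',S[i],np.median(t,0).round(4),t.max(0).round(4)); h=t[t[:,2]>.138];print('  top',len(h),np.median(h,0) if len(h) else 0)
    g=(hsv[...,1]<60)&(P[...,2]>.166)&(P[...,2]<.171)&(P[...,0]>.55)&(P[...,0]<.66)&(P[...,1]>.08)&(P[...,1]<.18)
    t=P[g];print('keeper',len(t),np.percentile(t,[2,98],axis=0).round(4),cv2.minAreaRect(t[:,:2].astype(np.float32)))
    g=(P[...,2]>.172)&(P[...,2]<.185)&(P[...,0]>.55)&(P[...,0]<.66)&(P[...,1]>.08)&(P[...,1]<.18);print('rod',g.sum(),P[g].mean(0) if g.any() else 0)
f=np.load('scene0.npz');pix,P=f['pix'],f['P'];hsv=cv2.cvtColor(pix,cv2.COLOR_RGB2HSV)
w=((hsv[...,1]<40)&(hsv[...,2]>140)&(P[...,2]<.018)&(P[...,2]>.002)).astype(np.uint8);w[:255]=0;w[345:]=0;w[:,:165]=0;w[:,268:]=0
w=cv2.morphologyEx(w,cv2.MORPH_OPEN,np.ones((3,3)));k,L,S,C=cv2.connectedComponentsWithStats(w);i=1+S[1:,4].argmax()
r=cv2.minAreaRect(P[L==i][:,:2].astype(np.float32));print('tray',r,cv2.boxPoints(r))
g=(P[...,2]>.03)&(P[...,0]>.35)&(P[...,0]<.56)&(P[...,1]<-.28)&(P[...,1]>-.43);g[:,:165]=0;print('beaker',g.sum(),P[g].mean(0),P[g].max(0),P[g].min(0))
```

```text
scene -0.1 0.5851 0.8249 []
scene -0.08 0.5825 0.8245 [(np.float64(0.648), np.float64(0.812))]
scene -0.06 0.5808 0.8236 [(np.float64(0.615), np.float64(0.619)), (np.float64(0.646), np.float64(0.812))]
scene -0.04 0.5794 0.8229 [(np.float64(0.614), np.float64(0.618)), (np.float64(0.646), np.float64(0.811))]
scene -0.02 0.5786 0.8219 [(np.float64(0.612), np.float64(0.616)), (np.float64(0.645), np.float64(0.81))]
scene 0.0 0.5766 0.8213 [(np.float64(0.61), np.float64(0.617)), (np.float64(0.645), np.float64(0.809))]
scene 0.02 0.5749 0.8205 [(np.float64(0.608), np.float64(0.615)), (np.float64(0.643), np.float64(0.809))]
scene 0.04 0.5718 0.8198 [(np.float64(0.606), np.float64(0.615)), (np.float64(0.643), np.float64(0.808))]
scene 0.06 0.5707 0.8192 [(np.float64(0.606), np.float64(0.615)), (np.float64(0.642), np.float64(0.807))]
scene 0.08 0.5698 0.8178 [(np.float64(0.603), np.float64(0.613)), (np.float64(0.642), np.float64(0.806))]
scene 0.1 0.5683 0.8175 [(np.float64(0.601), np.float64(0.613)), (np.float64(0.64), np.float64(0.806))]
scene 0.12 0.5682 0.8166 [(np.float64(0.571), np.floa
[... 4765 characters left out ...]
67816 0.07143598 0.14284074]
handle [223 271   5  12  33] [0.5394 0.1735 0.1224] [0.5444 0.1792 0.1432]
  top 3 [0.54426215 0.17178791 0.14091578]
keeper 107 [[0.5824 0.1119 0.1661]
 [0.6536 0.1446 0.1709]] ((0.620354175567627, 0.11426162719726562), (0.06247406080365181, 0.07722055912017822), 89.12547302246094)
rod 30 [0.6016917  0.12625296 0.17428556]
tray ((0.4160214066505432, -0.3682635426521301), (0.08281467854976654, 0.17105694115161896), 50.71918869018555) [[ 0.32360202 -0.34616506]
 [ 0.45600903 -0.4544649 ]
 [ 0.5084408  -0.39036202]
 [ 0.37603378 -0.28206217]]
beaker 243 [ 0.48976107 -0.33622591  0.0496897 ] [ 0.51627179 -0.31445079  0.06568492] [ 0.46959285 -0.35794636  0.03032556]
```

Emit:
jog_arm(translation=[[25,36,0],[25,36,0],[25,36,0],[25,36,0],[25,36,0],[25,36,0],[25,36,0],[25,36,0]], spin=[0.148,0.148,0.148,0.148,0.148,0.148,0.148,0.148], claw=[1,1,1,1,1,1,1,1])

```text
time_s: 0.9
position: [0.338, -0.217, 0.2313]
tool_rot: [2.347, 2.089, 0.0]
force: [0.4, -0.4, -0.2]
finger_gap: 0.0851
grasp_force: 0.0
```

Emit:
jog_arm(translation=[[25,36,0],[25,36,0],[25,36,0],[25,36,0],[25,36,0],[25,36,0],[25,36,0],[25,36,0]], spin=[0.148,0.148,0.148,0.148,0.148,0.148,0.148,0.148], claw=[1,1,1,1,1,1,1,1])

```text
time_s: 1.7
position: [0.538, 0.0711, 0.231]
tool_rot: [-0.781, -3.043, 0.0]
force: [0.5, -0.8, 0.3]
finger_gap: 0.0855
grasp_force: 0.0
```

Emit:
jog_arm(translation=[[-2,-3,0],[0,0,0],[0,0,0],[0,0,0],[0,0,-35],[0,0,-40],[0,0,-40],[0,0,-20]], spin=[0.147,0.147,0.147,0.147,0,0,0,0], claw=[1,1,1,1,1,1,1,1])

```text
time_s: 2.5
position: [0.5331, 0.0663, 0.093]
tool_rot: [0.124, -3.135, -0.0]
force: [0.0, -0.6, 0.3]
finger_gap: 0.0855
grasp_force: 0.0
```

Emit:
jog_arm(translation=[[0,0,0],[0,0,0],[0,0,0],[0,0,0],[0,0,0],[0,0,0],[0,0,0],[0,0,0]], spin=[0,0,0,0,0,0,0,0], claw=[-1,-1,-1,-1,-1,-1,-1,-1])

```text
time_s: 3.3
position: [0.5357, 0.0672, 0.0974]
tool_rot: [-0.125, 3.138, 0.003]
force: [-1.3, 3.8, 7.6]
finger_gap: 0.0086
grasp_force: 58.5
```

Run:
```python
import numpy as np
c=np.array([.619,-.113]);p=np.array([.536,.0675])-c
N=16;d=1.53/N
for i in range(N):
    R=lambda a:np.array([[np.cos(a),-np.sin(a)],[np.sin(a),np.cos(a)]])
    a,b=R(i*d)@p,R((i+1)*d)@p;print(((b-a)*1000).round(1).tolist(),end=' ')
print(c+b,d)
```

```text
[-16.9, -8.7] [-15.9, -10.3] [-14.9, -11.8] [-13.7, -13.2] [-12.4, -14.4] [-10.9, -15.5] [-9.4, -16.5] [-7.8, -17.3] [-6.1, -18.0] [-4.4, -18.5] [-2.6, -18.8] [-0.8, -19.0] [1.1, -19.0] [2.9, -18.8] [4.6, -18.4] [6.4, -17.9] [ 0.43526503 -0.18856924] 0.095625
```

Emit:
jog_arm(translation=[[-16.9,-8.7,0],[-15.9,-10.3,0],[-14.9,-11.8,0],[-13.7,-13.2,0],[-12.4,-14.4,0],[-10.9,-15.5,0],[-9.4,-16.5,0],[-7.8,-17.3,0]], spin=[0.0956,0.0956,0.0956,0.0956,0.0956,0.0956,0.0956,0.0956], claw=[-1,-1,-1,-1,-1,-1,-1,-1])

```text
time_s: 4.1
position: [0.4347, -0.0422, 0.0974]
tool_rot: [-1.292, 2.86, -0.003]
force: [7.0, -1.7, -1.3]
finger_gap: 0.0084
grasp_force: 59.4
```

Emit:
jog_arm(translation=[[-6.1,-18,0],[-4.4,-18.5,0],[-2.6,-18.8,0],[-0.8,-19,0],[1.1,-19,0],[2.9,-18.8,0],[4.6,-18.4,0],[6.4,-17.9,0]], spin=[0.0956,0.0956,0.0956,0.0956,0.0956,0.0956,0.0956,0.0956], claw=[-1,-1,-1,-1,-1,-1,-1,-1])

```text
time_s: 4.9
position: [0.4374, -0.1905, 0.0974]
tool_rot: [-2.265, 2.171, -0.006]
force: [13.3, 6.6, -2.3]
finger_gap: 0.0084
grasp_force: 59.8
```

Emit:
jog_arm(translation=[[0,0,0],[0,0,0],[0,0,0],[0,0,0],[0,0,40],[0,0,40],[0,0,40],[0,0,40]], spin=[0,0,0,0,0,0,0,0], claw=[0.2,0.2,0.2,0.2,0.2,0.2,0.2,0.2])

```text
time_s: 5.7
position: [0.4341, -0.1892, 0.258]
tool_rot: [2.263, -2.179, -0.0]
force: [1.3, -0.6, 0.1]
finger_gap: 0.0513
grasp_force: 0.0
```

Run:
```python
from h import *
print(robot.get_obs()['qpos'].round(3),robot.get_obs()['position'])
d=cam('scene');save(d,'scene1.png');P=pts(d);np.savez('scene1.npz',pix=d['pixels'],P=P)
pix=d['pixels'];hsv=cv2.cvtColor(pix,cv2.COLOR_RGB2HSV)
br=(P[...,2]>.118)&(P[...,2]<.142)&(P[...,0]>.56)&(P[...,0]<.615)&(P[...,1]>.06)&(P[...,1]<.13)
t=P[br];print(len(t));
ys,xs=np.where(br);print([(a,b,hsv[b,a].tolist(),P[b,a].round(3).tolist()) for a,b in zip(xs,ys)][::4])
c=cv2.resize(cv2.cvtColor(pix,cv2.COLOR_RGB2BGR)[130:330,260:480],(770,700)[:2],interpolation=cv2.INTER_CUBIC);cv2.imwrite('pics/crop2.png',cv2.resize(c,(660,600)))
y=(hsv[...,0]>20)&(hsv[...,0]<32)&(hsv[...,1]>150)&(hsv[...,2]>80)&(P[...,2]>.15)&(P[...,2]<.17)&(P[...,0]<.575)
q=P[y&(P[...,1]<.05)][:,:2];print(len(q),cv2.minAreaRect(q.astype(np.float32)))
```

```text
[-0.565  0.178 -0.23   1.162 -0.    -2.174] [ 0.43412107 -0.18916616  0.25802495]
91
[(np.int64(385), np.int64(184), [24, 214, 112], [0.584, 0.11, 0.138]), (np.int64(387), np.int64(185), [21, 173, 112], [0.591, 0.109, 0.14]), (np.int64(387), np.int64(186), [22, 183, 102], [0.591, 0.109, 0.137]), (np.int64(385), np.int64(187), [22, 190, 192], [0.588, 0.106, 0.133]), (np.int64(389), np.int64(187), [128, 57, 18], [0.597, 0.109, 0.139]), (np.int64(384), np.int64(188), [21, 139, 136], [0.588, 0.102, 0.133]), (np.int64(388), np.int64(188), [21, 164, 121], [0.595, 0.109, 0.132]), (np.int64(383), np.int64(189), [20, 112, 118], [0.588, 0.098, 0.132]), (np.int64(387), np.int64(189), [19, 75, 125], [0.596, 0.103, 0.135]), (np.int64(382), np.int64(190), [21, 161, 135], [0.588, 0.094, 0.134]), (np.int64(386), np.int64(190), [22, 184, 240], [0.595, 0.101, 0.133]), (np.int64(381), np.int64(191), [22, 133, 148], [0.588, 0.091, 0.132]), (np.int64(385), np.int64(191), [21, 153, 209], [0.595, 0.098, 0.131]), (np.int64(381), np.int64(192), [24, 183, 255], [0.59, 0.088, 0.133]), (np.int64(385), np.int64(192), [23, 184, 242], [0.598, 0.094, 0.134]), (np.int64(381), np.int64(193), [22, 183, 148], [0.592, 0.086, 0.132]), (np.int64(386), np.int64(193), [22, 159, 216], [0.601, 0.094, 0.133]), (np.int64(384), np.int64(194), [23, 183, 242], [0.599, 0.087, 0.134]), (np.int64(383), np.int64(195), [21, 177, 114], [0.598, 0.086, 0.13]), (np.int64(384), np.int64(196), [24, 255, 181], [0.601, 0.086, 0.129]), (np.int64(377), np.int64(200), [96, 15, 245], [0.596, 0.066, 0.129]), (np.int64(377), np.int64(201), [97, 20, 233], [0.598, 0.063, 0.129]), (np.int64(377), np.int64(202), [105, 37, 194], [0.6, 0.06, 0.131])]
1081 ((0.4797825813293457, -0.13960295915603638), (0.19288970530033112, 0.035518646240234375), 3.616778612136841)
```

View pics/crop2.png

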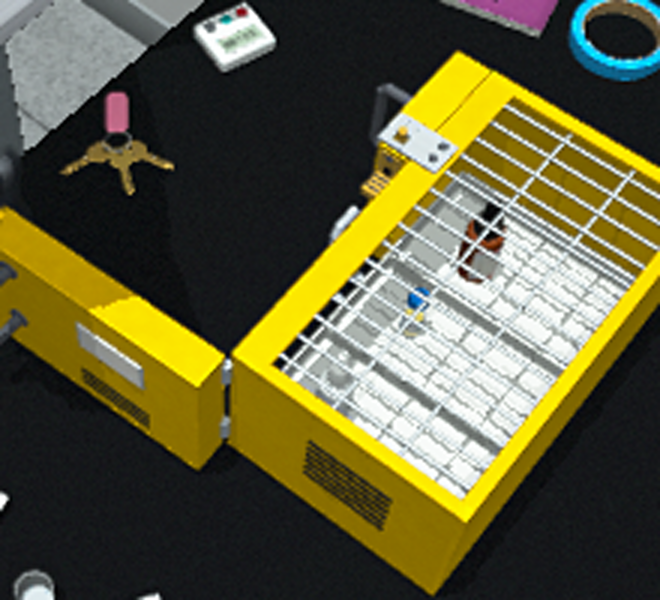

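Emit:
jog_arm(translation=[[20,35,0],[20,35,0],[20,35,0],[20,35,0],[20,35,0],[20,35,0],[20,35,0],[19,38,0]], spin=[-0.145,-0.145,-0.145,-0.145,-0.145,-0.145,-0.145,-0.145], claw=[-1,-1,-1,-1,-1,-1,-1,-1])

```text
time_s: 6.55
position: [0.5915, 0.0903, 0.2563]
tool_rot: [0.718, -3.058, 0.0]
force: [0.5, -0.4, 0.5]
finger_gap: 0.0004
grasp_force: 0.0
```

Emit:
jog_arm(translation=[[0,0,0],[0,0,0],[0,0,0],[0,0,0],[0,0,-30],[0,0,-30],[0,0,0],[0,0,0]], spin=[-0.137,-0.137,-0.137,0,0,0,0,0], claw=[-1,-1,-1,-1,-1,-1,-1,-1])

```text
time_s: 7.35
position: [0.5909, 0.0886, 0.1968]
tool_rot: [0.092, -3.139, -0.0]
force: [-0.2, 0.5, 0.3]
finger_gap: 0.0
grasp_force: 0.0
```

Emit:
jog_arm(translation=[[2,5,0],[0,0,0],[0,0,-30],[0,0,-27],[0,0,-6],[0,0,-6],[0,0,-6],[0,0,0]], spin=[0,0,0,0,0,0,0,0], claw=[-1,-1,-1,-1,-1,-1,-1,-1])

```text
time_s: 8.15
position: [0.5945, 0.0935, 0.1276]
tool_rot: [-0.089, 3.135, -0.0]
force: [-17.7, -4.6, 44.4]
finger_gap: -0.0002
grasp_force: 20.0
```

Emit:
jog_arm(translation=[[0,0,10],[0,0,15],[0,0,15],[0,0,30],[0,0,30],[0,0,0],[0,0,0],[0,0,0]], spin=[0,0,0,0,0,0,0,0], claw=[-1,-1,-1,-1,-1,-1,-1,-1])

```text
time_s: 8.95
position: [0.593, 0.0936, 0.2211]
tool_rot: [0.089, -3.14, -0.0]
force: [0.2, 0.3, -0.3]
finger_gap: -0.0001
grasp_force: 0.0
```

Run:
```python
from h import *
o=robot.get_obs();print(o['position'],o['force'])
d=cam('wrist');save(d,'w1.png');print(d['t'],d['R'].round(3),d['camera_matrix'])
P=pts(d);np.savez('w1.npz',pix=d['pixels'],P=P)
hsv=cv2.cvtColor(d['pixels'],cv2.COLOR_RGB2HSV)
br=(P[...,2]>.105)&(P[...,2]<.14)&(P[...,0]>.57)&(P[...,0]<.615)&(P[...,1]>.07)&(P[...,1]<.125)
print(br.sum(),np.percentile(P[br],[5,50,95],axis=0) if br.any() else 0)
```

```text
[0.59301508 0.09358838 0.22111821] [ 0.15669174  0.28863752 -0.25944714]
[0.51901997 0.08995    0.36375584] [[-0.055  0.954  0.294]
 [ 0.998  0.052  0.018]
 [ 0.002  0.294 -0.956]] [[420.7836726    0.         318.98074628]
 [  0.         420.7836726  235.78283553]
 [  0.           0.           1.        ]]
1914 [[0.58358964 0.07276129 0.11042035]
 [0.59359737 0.10075692 0.12620166]
 [0.60439988 0.12134714 0.13459846]]
```

View pics/w1.png

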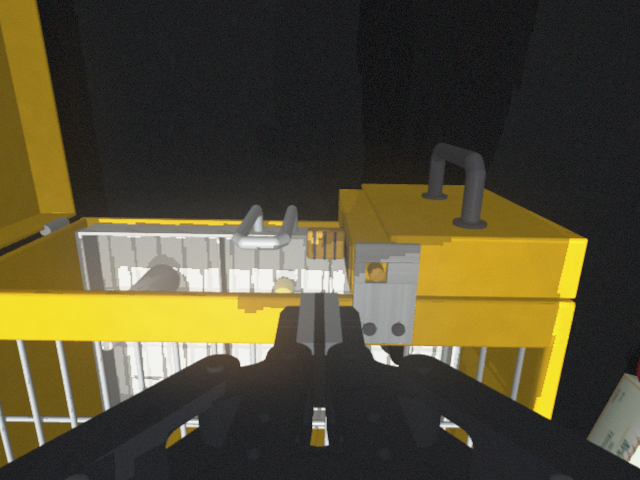

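Run:
```python
from h import *
f=np.load('w1.npz');P=f['P'];pix=f['pix']
for v in range(226,262,4): print(v,[(u,P[v,u].round(3).tolist()) for u in range(308,350,8)])
for v in (244,250,260,280,296,300,316): print(v,[(u,P[v,u].round(3).tolist()) for u in (365,376,400)], P[v,250].round(3))
```

```text
226 [(308, [0.618, 0.087, 0.015]), (316, [0.618, 0.093, 0.013]), (324, [0.618, 0.1, 0.013]), (332, [0.617, 0.107, 0.013]), (340, [0.605, 0.111, 0.057]), (348, [0.584, 0.111, 0.129])]
230 [(308, [0.59, 0.088, 0.123]), (316, [0.589, 0.092, 0.125]), (324, [0.589, 0.097, 0.125]), (332, [0.588, 0.102, 0.125]), (340, [0.588, 0.107, 0.124]), (348, [0.585, 0.111, 0.134])]
234 [(308, [0.591, 0.088, 0.126]), (316, [0.591, 0.093, 0.127]), (324, [0.59, 0.097, 0.129]), (332, [0.59, 0.102, 0.128]), (340, [0.59, 0.107, 0.126]), (348, [0.586, 0.11, 0.138])]
238 [(308, [0.594, 0.088, 0.126]), (316, [0.593, 0.093, 0.127]), (324, [0.593, 0.097, 0.127]), (332, [0.593, 0.102, 0.126]), (340, [0.593, 0.107, 0.125]), (348, [0.587, 0.11, 0.145])]
242 [(308, [0.596, 0.088, 0.126]), (316, [0.596, 0.093, 0.127]), (324, [0.595, 0.098, 0.127]), (332, [0.595, 0.102, 0.127]), (340, [0.595, 0.107, 0.127]), (348, [0.587, 0.109, 0.152])]
246 [(308, [0.599, 0.088, 0.127]), (316, [0.598, 0.093, 0.126]), (324, [0.598, 0.098, 0.127]), (332, [0.598, 0.102, 0.127]), (340, [0.598, 0.107, 0.127]), (348, [0.588, 0.109, 0.155])
[... 647 characters left out ...]
0.598 0.054 0.13 ]
250 [(365, [0.585, 0.117, 0.169]), (376, [0.585, 0.122, 0.169]), (400, [0.584, 0.134, 0.169])] [0.64  0.038 0.021]
260 [(365, [0.591, 0.117, 0.168]), (376, [0.59, 0.123, 0.168]), (400, [0.589, 0.134, 0.168])] [0.649 0.038 0.022]
280 [(365, [0.602, 0.118, 0.165]), (376, [0.599, 0.123, 0.172]), (400, [0.6, 0.135, 0.169])] [0.668 0.038 0.021]
296 [(365, [0.61, 0.119, 0.168]), (376, [0.61, 0.124, 0.168]), (400, [0.609, 0.137, 0.168])] [0.616 0.059 0.162]
300 [(365, [0.612, 0.119, 0.169]), (376, [0.612, 0.125, 0.168]), (400, [0.611, 0.137, 0.169])] [0.617 0.06  0.166]
316 [(365, [0.621, 0.12, 0.169]), (376, [0.62, 0.125, 0.169]), (400, [0.62, 0.138, 0.168])] [0.626 0.06  0.164]
```

Run:
```python
from h import *
f=np.load('w1.npz');P=f['P'];pix=f['pix']
D=P-np.array([.593,.0936,.2211])
m=(D[...,2]>-.003)&(D[...,2]<.12)&(abs(D[...,0])<.1)&(abs(D[...,1])<.15);m[:285]=0
for a in np.arange(0,.09,.006):
    t=D[m&(abs(D[...,2]-a)<.003)]
    if len(t): print(a.round(3),len(t),'x',t[:,0].min().round(3),t[:,0].max().round(3),'y',t[:,1].min().round(3),t[:,1].max().round(3))
```

```text
0.0 7 x -0.01 -0.009 y -0.003 0.005
0.006 317 x -0.011 -0.005 y -0.012 0.012
0.012 603 x -0.011 -0.005 y -0.013 0.014
0.018 696 x -0.011 -0.005 y -0.013 0.014
0.024 783 x -0.011 -0.005 y -0.014 0.014
0.03 746 x -0.011 -0.005 y -0.013 0.014
0.036 1260 x -0.011 0.012 y -0.009 0.013
0.042 994 x -0.014 0.008 y -0.029 0.027
0.048 3673 x -0.015 0.013 y -0.034 0.035
0.054 7417 x -0.015 0.013 y -0.039 0.039
0.06 6413 x -0.015 0.011 y -0.044 0.044
0.066 6020 x -0.018 0.011 y -0.048 0.048
0.072 9760 x -0.018 0.007 y -0.054 0.053
0.078 10881 x -0.018 0.001 y -0.058 0.058
0.084 7971 x -0.018 -0.006 y -0.058 0.058
```

Emit:
jog_arm(translation=[[0,-43,0],[0,0,0],[0,0,0],[0,0,0],[0,0,0],[0,0,0],[0,0,0],[0,0,0]], spin=[0,0,0,0,0,0,0,0], claw=[1,1,1,1,1,1,1,1])

```text
time_s: 9.8
position: [0.5932, 0.0509, 0.2213]
tool_rot: [-0.089, 3.14, 0.0]
force: [0.1, 0.5, 0.0]
finger_gap: 0.0853
grasp_force: 0.0
```

Run:
```python
from h import *
o=robot.get_obs();print(o['position'],o['finger_gap'])
d=cam('wrist');save(d,'w2.png');P=pts(d);np.savez('w2.npz',pix=d['pixels'],P=P)
D=P-o['position']
m=(D[...,2]>-.003)&(D[...,2]<.12)&(abs(D[...,0])<.03)&(abs(D[...,1])<.15)
for a in np.arange(0,.1,.006):
    t=D[m&(abs(D[...,2]-a)<.003)]
    p=t[t[:,1]>0]
    if len(p): print(a.round(3),len(p),'x',p[:,0].min().round(3),p[:,0].max().round(3),'y',np.percentile(p[:,1],[0,2,50,98,100]).round(3))
```

```text
[0.59320371 0.0508694  0.22131993] 0.08528472761822703
0.012 72 x -0.011 0.008 y [0.043 0.043 0.043 0.044 0.044]
0.018 469 x -0.014 0.009 y [0.042 0.042 0.043 0.049 0.055]
0.024 702 x -0.014 0.009 y [0.042 0.042 0.044 0.055 0.057]
0.03 811 x -0.014 0.01 y [0.042 0.042 0.044 0.056 0.057]
0.036 931 x -0.014 0.01 y [0.042 0.042 0.044 0.056 0.057]
0.042 1019 x -0.014 0.01 y [0.042 0.042 0.044 0.056 0.057]
0.048 970 x -0.014 0.003 y [0.042 0.042 0.044 0.049 0.056]
0.054 625 x -0.016 -0.003 y [0.042 0.042 0.047 0.064 0.066]
0.06 2096 x -0.017 0.01 y [0.038 0.041 0.054 0.07  0.073]
0.066 6073 x -0.018 0.008 y [0.034 0.039 0.058 0.068 0.071]
0.072 2868 x -0.019 0.002 y [0.    0.004 0.061 0.068 0.071]
0.078 4625 x -0.02 -0.005 y [0.    0.001 0.028 0.061 0.063]
0.084 3856 x -0.02 -0.009 y [0.    0.001 0.025 0.038 0.06 ]
0.09 1038 x -0.02 -0.016 y [0.014 0.016 0.025 0.033 0.033]
```

View pics/w2.png

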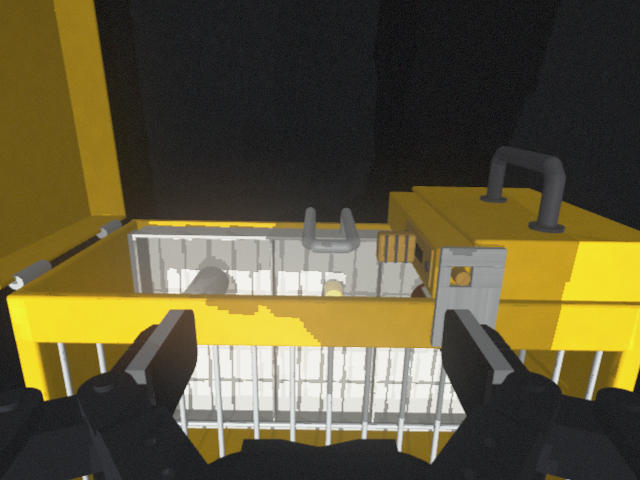

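Run:
```python
from h import *
f=np.load('w2.npz');P=f['P'];
h=(P[...,2]>.105)&(P[...,2]<.137)&(P[...,0]>.57)&(P[...,0]<.62)
for n,a,b in(('handle',280,368),('thumb',370,425)):
    m=h.copy();m[:,:a]=0;m[:,b:]=0;m[:200]=0;m[275:]=0;t=P[m];print(n,np.percentile(t,[1,50,99],axis=0).round(4))
k=(P[...,2]>.1655)&(P[...,2]<.171)&(P[...,1]>.1)&(P[...,0]<.606);k[:,:425]=0;k[:,520:]=0;print('keeper',np.percentile(P[k],[1,99],axis=0).round(4))
```

```text
handle [[0.5935 0.0416 0.1059]
 [0.5962 0.0584 0.1279]
 [0.6016 0.0757 0.1309]]
thumb [[0.5838 0.0868 0.1067]
 [0.5948 0.1015 0.1265]
 [0.6101 0.1149 0.1359]]
keeper [[0.581  0.1115 0.1659]
 [0.6057 0.1433 0.1706]]
```

Emit:
jog_arm(translation=[[0,-14,0],[0,0,0],[0,0,-40],[0,0,-40],[0,0,-11],[0,0,0],[0,0,0],[0,0,0]], spin=[0,0,0,0,0,0,0,0], claw=[1,1,1,1,1,1,1,1])

```text
time_s: 10.65
position: [0.5946, 0.0365, 0.1323]
tool_rot: [-0.088, 3.137, -0.0]
force: [-0.0, -0.5, 0.2]
finger_gap: 0.0853
grasp_force: 0.0
```

Emit:
jog_arm(translation=[[0,0,-6],[0,0,-6],[0,0,-4],[0,0,-3],[0,0,-3],[0,0,-2],[0,0,0],[0,0,0]], spin=[0,0,0,0,0,0,0,0], claw=[1,1,1,1,1,1,1,1])

```text
time_s: 11.45
position: [0.5933, 0.0366, 0.1063]
tool_rot: [-0.089, 3.14, -0.0]
force: [-0.0, -0.6, -0.0]
finger_gap: 0.0852
grasp_force: 0.0
```

Run:
```python
from h import *
d=cam('wrist');P=pts(d);o=robot.get_obs()
m=(P[...,2]>.1)&(P[...,2]<.14)&(P[...,0]>.58)&(P[...,0]<.612)&(P[...,1]>.084)&(P[...,1]<.109)
ys,xs=np.where(m);print(m.sum(),xs.min(),xs.max(),ys.min(),ys.max());t=P[m];print(np.percentile(t,[2,25,50,75,98],axis=0).round(4))
c=cv2.cvtColor(d['pixels'],cv2.COLOR_RGB2BGR)[100:400,300:620];cv2.imwrite('pics/c3.png',cv2.resize(c,(640,600)))
```

```text
1637 463 561 299 380
[[0.5803 0.0845 0.1059]
 [0.5862 0.0962 0.1239]
 [0.5887 0.1032 0.1259]
 [0.592  0.1074 0.1307]
 [0.5981 0.109  0.1392]]
```

View pics/c3.png

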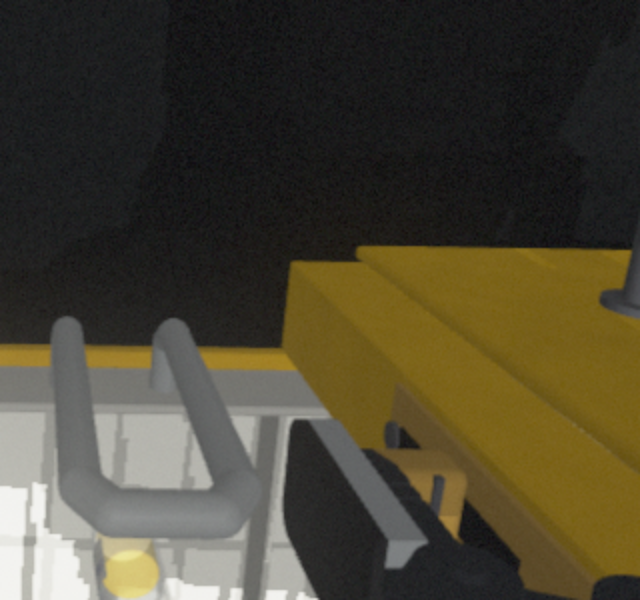

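Run:
```python
from h import *
d=cam('wrist');P=pts(d);o=robot.get_obs();print(o['position'],o['force'])
for v in range(306,372,6): print(v,[(u,*(P[v,u]*1000).round(0).astype(int).tolist()) for u in range(440,540,8)])
```

```text
[0.59327847 0.03660471 0.10640818] [-0.48369705 -0.14458012 -0.22584649]
306 [(440, 618, 104, 45), (448, 618, 108, 44), (456, 618, 112, 44), (464, 611, 111, 58), (472, 606, 111, 67), (480, 602, 111, 75), (488, 598, 111, 84), (496, 593, 109, 94), (504, 590, 109, 100), (512, 586, 109, 107), (520, 585, 111, 109), (528, 584, 113, 111), (536, 584, 115, 112)]
312 [(440, 624, 106, 40), (448, 582, 79, 123), (456, 581, 81, 126), (464, 580, 83, 127), (472, 609, 111, 68), (480, 605, 111, 77), (488, 600, 111, 85), (496, 595, 109, 96), (504, 592, 109, 102), (512, 589, 109, 107), (520, 587, 110, 111), (528, 584, 111, 115), (536, 585, 114, 115)]
318 [(440, 627, 106, 40), (448, 583, 79, 125), (456, 581, 80, 130), (464, 581, 83, 129), (472, 581, 85, 130), (480, 607, 111, 78), (488, 603, 111, 85), (496, 597, 109, 97), (504, 594, 109, 102), (512, 591, 110, 107), (520, 588, 109, 114), (528, 586, 110, 116), (536, 584, 110, 121)]
324 [(440, 631, 107, 39), (448, 586, 80, 124), (456, 582, 79, 132), (464, 580, 81, 134), (472, 580, 83, 134), (480, 583, 89, 128), (488, 588, 96, 118), (496, 588, 99, 118), (504,
[... 1375 characters left out ...]
 82, 150), (496, 580, 84, 151), (504, 584, 90, 143), (512, 583, 91, 145), (520, 595, 105, 126), (528, 595, 108, 125), (536, 594, 109, 127)]
360 [(440, 665, 117, 22), (448, 597, 80, 128), (456, 593, 80, 134), (464, 588, 80, 141), (472, 584, 79, 148), (480, 581, 79, 152), (488, 581, 81, 152), (496, 580, 83, 154), (504, 580, 85, 153), (512, 584, 91, 147), (520, 597, 105, 126), (528, 598, 108, 125), (536, 596, 110, 128)]
366 [(440, 670, 117, 22), (448, 598, 80, 130), (456, 594, 80, 136), (464, 590, 80, 142), (472, 585, 79, 149), (480, 583, 79, 153), (488, 580, 80, 156), (496, 581, 82, 155), (504, 580, 84, 155), (512, 584, 90, 149), (520, 584, 92, 149), (528, 601, 110, 123), (536, 597, 109, 129)]
```

Emit:
jog_arm(translation=[[0,1,0],[0,0,-2],[0,0,-2],[0,0,-2],[0,0,-2],[0,0,-1],[0,0,0],[0,0,0]], spin=[0,0,0,0,0,0,0,0], claw=[1,1,1,1,1,1,1,1])

```text
time_s: 12.35
position: [0.5945, 0.0356, 0.0986]
tool_rot: [-0.086, 3.138, -0.005]
force: [-0.1, -11.4, 6.9]
finger_gap: 0.085
grasp_force: 1.3
```

```bash
cat > th.py <<'E'
from h import *
d=cam('wrist');P=pts(d);o=robot.get_obs();print(o['position'],o['force'])
m=(P[...,2]>.1)&(P[...,2]<.14)&(P[...,0]>.588)&(P[...,0]<.604)&(P[...,1]>.098)&(P[...,1]<.108)
t=P[m];print(m.sum(),np.percentile(t[:,2],[2,25,50,75,98]).round(4) if len(t) else 0)
E
python3 th.py
```

```text
[0.5944728  0.03559302 0.09855962] [  0.28921777 -11.67363262   7.78605056]
935 [0.1105 0.1167 0.118  0.1187 0.1197]
```

Emit:
jog_arm(translation=[[0,1,-1],[0,0,-1],[0,0,-1],[0,0,0],[0,0,0],[0,0,0],[0,0,0],[0,0,0]], spin=[0,0,0,0,0,0,0,0], claw=[1,1,1,1,1,1,1,1])

```text
time_s: 13.2
position: [0.5943, 0.0352, 0.0952]
tool_rot: [-0.084, 3.139, -0.009]
force: [0.5, -17.7, 4.7]
finger_gap: 0.0854
grasp_force: 5.3
```

```bash
python3 th.py
```

```text
[0.59432757 0.03523258 0.09519786] [  0.7699042  -16.9964004    4.53037276]
840 [0.1074 0.1145 0.1151 0.1156 0.1166]
```

Emit:
jog_arm(translation=[[0,-1,10],[0,0,30],[0,0,30],[0,0,35],[-18,46,0],[-18,46,0],[-18,47,0],[0,0,0]], spin=[0,0,0,0,0,0,0,0], claw=[1,1,1,1,1,1,1,1])

```text
time_s: 14.05
position: [0.5368, 0.1813, 0.1997]
tool_rot: [0.097, -3.139, -0.003]
force: [-0.1, -0.6, 0.8]
finger_gap: 0.0852
grasp_force: 0.0
```

Run:
```python
from h import *
print(robot.get_obs()['position'])
d=cam('scene');P=pts(d);np.savez('s2.npz',pix=d['pixels'],P=P)
c=np.array([.606,.231]);p=np.array([.540,.1745])-c
N=16;s=-1.59/N
R=lambda a:np.array([[np.cos(a),-np.sin(a)],[np.sin(a),np.cos(a)]])
for i in range(N):
    a,b=R(i*s)@p,R((i+1)*s)@p;print(((b-a)*1000).round(1).tolist(),end=' ')
print(c+b,s)
d=cam('wrist');P=pts(d);m=(P[...,2]>.085)&(P[...,2]<.15)&(P[...,0]>.5)&(P[...,0]<.56)&(P[...,1]>.14)&(P[...,1]<.21)
t=P[m];print(m.sum(),np.percentile(t,[5,50,95],axis=0));h=t[t[:,2]<.133];print(np.median(h,0))
```

```text
[0.53684902 0.1812643  0.19968945]
[-5.3, 6.8] [-4.6, 7.3] [-3.8, 7.7] [-3.0, 8.1] [-2.2, 8.3] [-1.4, 8.5] [-0.5, 8.6] [0.3, 8.6] [1.2, 8.5] [2.0, 8.4] [2.8, 8.1] [3.6, 7.8] [4.4, 7.4] [5.1, 7.0] [5.8, 6.4] [6.4, 5.8] [0.55077778 0.29807277] -0.099375
1317 [[0.53665988 0.17142883 0.09522758]
 [0.54218912 0.17576532 0.14040953]
 [0.55802969 0.1800657  0.14525874]]
[0.53725147 0.17558942 0.11306039]
```

Emit:
jog_arm(translation=[[3,-6,0],[0,0,-30],[0,0,-30],[0,0,-30],[0,0,-9],[0,0,0],[0,0,0],[0,0,0]], spin=[0,0,0,0,0,0,0,0], claw=[1,1,1,1,1,-1,-1,-1])

```text
time_s: 14.95
position: [0.5436, 0.1701, 0.1018]
tool_rot: [-0.088, 3.138, 0.001]
force: [0.8, 0.4, 0.0]
finger_gap: 0.0437
grasp_force: 0.0
```

Emit:
jog_arm(translation=[[0,0,0],[0,0,0],[0,0,0],[0,0,0],[0,0,0],[-5.3,6.8,0],[-4.6,7.3,0],[-3.8,7.7,0]], spin=[0,0,0,0,0,-0.0994,-0.0994,-0.0994], claw=[-1,-1,-1,-1,-1,-1,-1,-1])

```text
time_s: 15.75
position: [0.5304, 0.1931, 0.1015]
tool_rot: [0.384, 3.114, 0.003]
force: [4.6, 2.4, -0.1]
finger_gap: 0.0083
grasp_force: 59.0
```

Emit:
jog_arm(translation=[[-3,8.1,0],[-2.2,8.3,0],[-1.4,8.5,0],[-0.5,8.6,0],[0.3,8.6,0],[1.2,8.5,0],[2,8.4,0],[2.8,8.1,0]], spin=[-0.0994,-0.0994,-0.0994,-0.0994,-0.0994,-0.0994,-0.0994,-0.0994], claw=[-1,-1,-1,-1,-1,-1,-1,-1])

```text
time_s: 16.55
position: [0.5268, 0.2601, 0.1015]
tool_rot: [-1.56, -2.725, -0.0]
force: [-6.9, -0.4, 11.2]
finger_gap: 0.0087
grasp_force: 59.8
```

Emit:
jog_arm(translation=[[3.6,7.8,0],[4.4,7.4,0],[5.1,7,0],[5.8,6.4,0],[6.4,5.8,0],[0,0,0],[0,0,0],[0,0,0]], spin=[-0.0994,-0.0994,-0.0994,-0.0994,-0.0994,0,0,0], claw=[-1,-1,-1,-1,-1,-1,-1,-1])

```text
time_s: 17.35
position: [0.5522, 0.2964, 0.1015]
tool_rot: [-2.175, -2.262, -0.005]
force: [-6.3, 11.3, 6.1]
finger_gap: 0.0085
grasp_force: 59.7
```

Emit:
jog_arm(translation=[[0,0,0],[0,0,0],[0,0,0],[0,0,0],[0,0,30],[0,0,40],[0,0,40],[0,0,0]], spin=[0,0,0,0,0,0,0,0], claw=[0,0,0,0,0,0,0,0])

```text
time_s: 18.15
position: [0.5559, 0.2945, 0.2161]
tool_rot: [2.178, 2.259, 0.013]
force: [1.0, 1.2, -1.1]
finger_gap: 0.0427
grasp_force: 0.0
```

Emit:
jog_arm(translation=[[5,-30,0],[5,-30,0],[5,-30,0],[5,-30,0],[5,-30,0],[6,-30,0],[6,-30,0],[6,-28,0]], spin=[0.145,0.145,0.145,0.145,0.145,0.145,0.145,0.145], claw=[-1,-1,-1,-1,-1,-1,-1,-1])

```text
time_s: 18.95
position: [0.5961, 0.054, 0.2098]
tool_rot: [-0.576, -3.088, 0.0]
force: [0.3, -0.6, -0.2]
finger_gap: 0.0002
grasp_force: 0.0
```

Emit:
jog_arm(translation=[[0,0,0],[0,0,0],[0,0,0],[0,0,0],[0,0,-30],[0,0,-25],[0,0,0],[0,0,0]], spin=[0.137,0.137,0.137,0,0,0,0,0], claw=[-1,-1,-1,-1,-1,-1,-1,-1])

```text
time_s: 19.75
position: [0.5959, 0.0556, 0.1555]
tool_rot: [0.055, -3.14, -0.0]
force: [0.5, 0.6, 0.3]
finger_gap: -0.0003
grasp_force: 0.0
```

Run:
```python
from h import *
o=robot.get_obs();print(o['position'],o['tool_rot'])
d=cam('scene');P=pts(d);np.savez('s3.npz',pix=d['pixels'],P=P)
hsv=cv2.cvtColor(d['pixels'],cv2.COLOR_RGB2HSV)
y=(hsv[...,0]>20)&(hsv[...,0]<32)&(hsv[...,1]>150)&(hsv[...,2]>80)&(P[...,2]>.15)&(P[...,2]<.17)&(P[...,0]<.595)
for nm,q in(('L',P[y&(P[...,1]>.17)]),('R',P[y&(P[...,1]<-.05)])): print(nm,len(q),cv2.minAreaRect(q[:,:2].astype(np.float32)))
d=cam('wrist');P=pts(d)
m=(P[...,2]>.105)&(P[...,2]<.137)&(P[...,0]>.57)&(P[...,0]<.62)&(P[...,1]>.03)&(P[...,1]<.085);t=P[m];print(m.sum(),np.percentile(t,[1,50,99],axis=0).round(4))
m=(P[...,2]>.1)&(P[...,2]<.14)&(P[...,0]>.588)&(P[...,0]<.604)&(P[...,1]>.088)&(P[...,1]<.108);print('thumb?',m.sum())
```

```text
[0.59591678 0.05556665 0.15546512] [ 5.45020569e-02 -3.14029410e+00 -2.97266026e-05]
L 223 ((0.5647691488265991, 0.24840770661830902), (0.06027068942785263, 0.03524187207221985), 0.795538067817688)
R 1256 ((0.49002233147621155, -0.1392296850681305), (0.2117396891117096, 0.03735397011041641), 3.3449883460998535)
1648 [[0.5933 0.0416 0.1058]
 [0.5956 0.0589 0.1273]
 [0.6004 0.0758 0.1309]]
thumb? 0
```

Emit:
jog_arm(translation=[[0,3,-12],[0,0,-9],[0,0,-2],[0,0,-2],[0,0,-1.5],[0,0,0],[0,0,0],[0,0,0]], spin=[0,0,0,0,0,0,0,0], claw=[-1,-1,-1,-1,-1,-1,-1,-1])

```text
time_s: 20.65
position: [0.5959, 0.0586, 0.1298]
tool_rot: [-0.058, 3.141, 0.0]
force: [-4.3, -0.0, 9.5]
finger_gap: 0.0
grasp_force: 4.7
```

Emit:
jog_arm(translation=[[0,0,-1],[-4,0,0],[-7,0.3,0],[-8,0.3,0],[-8,0.3,0],[-8,0.3,0],[-8,0.3,0],[-8,0.3,0]], spin=[0,0,0,0,0,0,0,0], claw=[-1,-1,-1,-1,-1,-1,-1,-1])

```text
time_s: 21.45
position: [0.5475, 0.0591, 0.1298]
tool_rot: [-0.056, 3.135, -0.004]
force: [2.7, -5.4, 10.5]
finger_gap: -0.0002
grasp_force: 5.1
```

Emit:
jog_arm(translation=[[0,0,5],[0,0,25],[0,0,30],[0,0,0],[0,0,0],[0,0,0],[0,0,0],[0,0,0]], spin=[0,0,0,0,0,0,0,0], claw=[0.4,0.4,0.4,0.4,0.4,0.4,0.4,0.4])

```text
time_s: 22.25
position: [0.5447, 0.0604, 0.1871]
tool_rot: [0.058, -3.14, -0.0]
force: [-0.3, -0.4, -0.8]
finger_gap: 0.0599
grasp_force: 0.0
```

Run:
```python
from h import *
o=robot.get_obs();print(o['position'],o['finger_gap'])
d=cam('wrist');P=pts(d)
m=(P[...,2]>.09)&(P[...,2]<.137)&(P[...,0]>.5)&(P[...,0]<.62)&(P[...,1]>.03)&(P[...,1]<.085);t=P[m];print(m.sum(),np.percentile(t,[1,50,99],axis=0).round(4))
```

```text
[0.54467489 0.06036384 0.18707954] 0.059873094378260584
1450 [[0.5448 0.0397 0.0915]
 [0.547  0.0568 0.1263]
 [0.5527 0.0741 0.1309]]
```

Emit:
jog_arm(translation=[[2.5,-3.5,-30],[0,0,-30],[0,0,-30],[0,0,0],[0,0,0],[0,0,0],[0,0,0],[0,0,0]], spin=[0,0,0,0,0,0,0,0], claw=[0.4,0.4,0.4,0.4,-1,-1,-1,-1])

```text
time_s: 23.1
position: [0.5488, 0.0564, 0.0995]
tool_rot: [-0.058, 3.138, -0.002]
force: [-1.0, -3.6, 7.6]
finger_gap: 0.0336
grasp_force: 60.0
```

Emit:
jog_arm(translation=[[-8,-0.3,0],[-15,-0.6,0],[-15,-0.6,0],[-15,-0.6,0],[-15,-0.6,0],[-15,-0.6,0],[-12,-0.5,0],[-6,-0.2,0]], spin=[0,0,0,0,0,0,0,0], claw=[-1,-1,-1,-1,-1,-1,-1,-1])

```text
time_s: 23.9
position: [0.4475, 0.0524, 0.0995]
tool_rot: [-0.058, 3.137, -0.002]
force: [1.9, -3.8, 7.4]
finger_gap: 0.0336
grasp_force: 61.3
```

Emit:
jog_arm(translation=[[0,0,0],[0,0,0],[0,0,0],[0,0,10],[0,0,45],[0,0,45],[0,0,45],[0,0,40]], spin=[0,0,0,0,0,0,0,0], claw=[0.3,0.3,0.3,0.3,0.3,0.3,0.3,0.3])

```text
time_s: 24.7
position: [0.4465, 0.053, 0.2858]
tool_rot: [-0.058, 3.14, 0.0]
force: [1.3, 0.3, -0.6]
finger_gap: 0.0555
grasp_force: 0.0
```

Emit:
jog_arm(translation=[[0,30,0],[0,30,0],[0,30,0],[0,0,0],[0,0,0],[0,0,0],[0,0,0],[0,0,0]], spin=[0,0,0,0,0,0,0,0], claw=[0.3,0.3,0.3,0.3,0.3,0.3,0.3,0.3])

```text
time_s: 25.5
position: [0.4467, 0.1422, 0.2829]
tool_rot: [0.056, -3.141, 0.0]
force: [-0.2, -0.5, 0.2]
finger_gap: 0.0555
grasp_force: 0.0
```

Run:
```python
from h import *
o=robot.get_obs();print(o['position'],o['finger_gap'])
ims=[]
for n in('scene','wrist'):
    d=cam(n);P=pts(d);np.savez('a_'+n+'.npz',pix=d['pixels'],P=P)
    reg=(P[...,0]>.45)&(P[...,0]<.62)&(P[...,1]>.1)&(P[...,1]<.21)
    for a,b,l in((.03,.06,'body'),(.062,.078,'collar'),(.08,.105,'bulb'),(.105,.13,'above')):
        m=reg&(P[...,2]>a+.024)&(P[...,2]<b+.024);t=P[m]
        if len(t)>3: print(n,l,len(t),np.percentile(t,[3,50,97],axis=0).round(4).tolist())
    c=cv2.cvtColor(d['pixels'],cv2.COLOR_RGB2BGR);
    ims.append(cv2.resize(c if n=='wrist' else c[130:370,160:480],(400,300)))
cv2.imwrite('pics/ab.png',np.hstack(ims))
```

```text
[0.44667358 0.14218197 0.28288526] 0.055521233896153856
scene body 116 [[0.5124, 0.13, 0.0547], [0.5323, 0.136, 0.0733], [0.5418, 0.1533, 0.0833]]
scene collar 55 [[0.5169, 0.1349, 0.0869], [0.5298, 0.1416, 0.097], [0.5364, 0.1544, 0.1007]]
scene bulb 33 [[0.5192, 0.1397, 0.1053], [0.5272, 0.144, 0.1154], [0.5313, 0.1525, 0.1221]]
wrist body 712 [[0.5095, 0.1321, 0.0554], [0.5141, 0.1465, 0.0789], [0.5311, 0.1623, 0.0834]]
wrist collar 442 [[0.5148, 0.1366, 0.0871], [0.5198, 0.1466, 0.0982], [0.5312, 0.1579, 0.1012]]
wrist bulb 284 [[0.5197, 0.1412, 0.1052], [0.5228, 0.1474, 0.1186], [0.5299, 0.1532, 0.1234]]
```

View pics/ab.png

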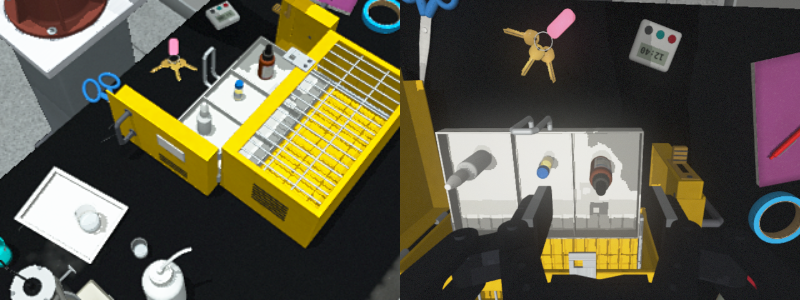

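Run:
```python
from h import *
d=cam('scene');pix=d['pixels'];P=pts(d);hsv=cv2.cvtColor(pix,cv2.COLOR_RGB2HSV)
w=((hsv[...,1]<50)&(hsv[...,2]>110)).astype(np.uint8);w[:250]=0;w[350:]=0;w[:,:160]=0;w[:,275:]=0
k,L,S,C=cv2.connectedComponentsWithStats(w);i=1+S[1:,4].argmax();print(S[i])
c=max(cv2.findContours((L==i).astype(np.uint8),0,2)[0],key=cv2.contourArea);h=cv2.convexHull(c)
q=cv2.approxPolyDP(h,6,True)[:,0];W=np.array([ray(d,u,v,.016)[:2] for u,v in q]);print(q.tolist(),W.round(4).tolist())
H=np.array([ray(d,u,v,.016)[:2] for u,v in h[:,0]]);r=cv2.minAreaRect(H.astype(np.float32));print(r)
x0,y0=r[0]
# rim-height points
m=(P[...,2]>.011)&(P[...,2]<.021)&(L==i);print(m.sum(),cv2.minAreaRect(P[m][:,:2].astype(np.float32)))
g=(P[...,2]>.03)&(P[...,2]<.07)&(P[...,0]>.4)&(P[...,0]<.56)&(P[...,1]<-.3)&(P[...,1]>-.4)&(np.arange(640)[None]<262);print('beaker',g.sum(),np.percentile(P[g],[5,50,95],axis=0).round(4).tolist())
d=cam('top');print()
```

```text
[ 171  263   92   78 3752]
[[203, 263], [262, 295], [232, 340], [171, 304]] [[0.3499, -0.3044], [0.5218, -0.2659], [0.55, -0.3892], [0.3762, -0.4273]]
((0.449674129486084, -0.3472602367401123), (0.17981882393360138, 0.12855657935142517), 12.262275695800781)
819 ((0.4502802789211273, -0.34687259793281555), (0.17965854704380035, 0.12857039272785187), 12.329721450805664)
beaker 247 [[0.4712, -0.3561, 0.0316], [0.4847, -0.336, 0.0496], [0.5114, -0.3173, 0.0631]]
```

Emit:
jog_arm(translation=[[20,1,-20],[20,1,-20],[20,1,-20],[19,2,-20],[0,0,-30],[0,0,-20],[0,0,0],[0,0,0]], spin=[0,0,0,0,0,0,0,0], claw=[0.4,0.4,0.4,0.4,0.4,0.4,0.4,0.4])

```text
time_s: 26.5
position: [0.5257, 0.1478, 0.1533]
tool_rot: [0.058, -3.141, 0.0]
force: [0.7, -0.5, 0.6]
finger_gap: 0.0595
grasp_force: 0.0
```

Emit:
jog_arm(translation=[[0,-1,-25],[0,0,-25],[0,0,-20],[0,0,-10],[0,0,0],[0,0,0],[0,0,0],[0,0,0]], spin=[0,0,0,0,0,0,0,0], claw=[0.4,0.4,0.4,0.4,0.4,-1,-1,-1])

```text
time_s: 27.3
position: [0.5269, 0.147, 0.0746]
tool_rot: [-0.058, 3.138, 0.0]
force: [-1.3, -1.3, 7.7]
finger_gap: 0.0289
grasp_force: 58.6
```

Emit:
jog_arm(translation=[[0,0,0],[0,0,0],[0,0,0],[0,0,0],[0,0,0],[0,0,10],[0,0,20],[0,0,30]], spin=[0,0,0,0,0,0,0,0], claw=[-1,-1,-1,-1,-1,-1,-1,-1])

```text
time_s: 28.1
position: [0.5247, 0.1468, 0.1334]
tool_rot: [0.058, -3.139, 0.0]
force: [0.6, -0.3, -1.2]
finger_gap: 0.0281
grasp_force: 59.3
```

Emit:
jog_arm(translation=[[0,0,40],[0,0,40],[0,0,40],[0,0,0],[0,0,0],[0,0,0],[0,0,0],[0,0,0]], spin=[0,0,0,0,0,0,0,0], claw=[-1,-1,-1,-1,-1,-1,-1,-1])

```text
time_s: 28.9
position: [0.5251, 0.1468, 0.2519]
tool_rot: [0.058, -3.139, 0.0]
force: [0.3, 0.6, -0.5]
finger_gap: 0.0284
grasp_force: 59.3
```

Run:
```python
from h import *
o=robot.get_obs();print(o['position'],o['force'],o['finger_gap'])
d=cam('scene');pix=d['pixels'];P=pts(d);D=P-o['position'];hsv=cv2.cvtColor(pix,cv2.COLOR_RGB2HSV)
m=(abs(D[...,0])<.03)&(abs(D[...,1])<.03)&(D[...,2]>-.08)&(D[...,2]<.03);t=D[m]
for a in np.arange(-.07,.03,.01):
    s=t[abs(t[:,2]-a)<.005]
    if len(s): print(a.round(3),len(s),np.percentile(s[:,:2],[2,98],axis=0).round(3).tolist())
```

```text
[0.52506308 0.14679865 0.25191153] [ 0.26547169  0.59743655 -0.48179062] 0.028358971548452728
-0.05 20 [[-0.01, -0.017], [0.015, 0.003]]
-0.04 46 [[-0.014, -0.018], [0.015, 0.004]]
-0.03 37 [[-0.009, -0.017], [0.015, 0.005]]
-0.02 46 [[-0.011, -0.018], [0.016, 0.004]]
-0.01 38 [[-0.009, -0.017], [0.016, 0.002]]
0.0 28 [[0.006, -0.018], [0.016, 0.017]]
0.01 65 [[-0.003, -0.029], [0.014, 0.019]]
0.02 69 [[-0.006, -0.028], [0.011, 0.021]]
```

Emit:
jog_arm(translation=[[-4,-15,0],[-7,-31,0],[-8,-34,0],[-8,-34,0],[-8,-34,0],[-8,-34,0],[-8,-34,0],[-8,-34,0]], spin=[0.011,0.011,0.011,0.011,0.011,0.011,0.011,0.011], claw=[-1,-1,-1,-1,-1,-1,-1,-1])

```text
time_s: 29.75
position: [0.466, -0.1044, 0.2526]
tool_rot: [0.197, -3.135, -0.0]
force: [1.3, 0.6, -0.8]
finger_gap: 0.0284
grasp_force: 59.3
```

Emit:
jog_arm(translation=[[-8,-34,0],[-8,-34,0],[-8,-34,0],[-8,-34,0],[-8,-34,0],[-8,-34,0],[-6,-28,0],[-2,-15,0]], spin=[0.011,0.011,0.011,0.011,0.011,0.011,0.011,0.011], claw=[-1,-1,-1,-1,-1,-1,-1,-1])

```text
time_s: 30.55
position: [0.4097, -0.3522, 0.2522]
tool_rot: [0.332, -3.123, -0.0]
force: [-0.3, 0.8, -1.2]
finger_gap: 0.0282
grasp_force: 59.3
```

Emit:
jog_arm(translation=[[0,-3,-40],[0,0,-40],[0,0,-40],[0,0,-35],[0,0,-20],[0,0,-10],[0,0,0],[0,0,0]], spin=[0,0,0,0,0,0,0,0], claw=[-1,-1,-1,-1,-1,-1,-1,-1])

```text
time_s: 31.35
position: [0.4111, -0.3536, 0.0686]
tool_rot: [-0.334, 3.123, -0.001]
force: [0.3, 0.7, -0.5]
finger_gap: 0.0284
grasp_force: 59.4
```

Run:
```python
from h import *
o=robot.get_obs();print(o['position'],o['force'])
d=cam('scene');P=pts(d);D=P-o['position']
m=(abs(D[...,0])<.03)&(abs(D[...,1])<.025)&(P[...,2]>-.01)&(P[...,2]<.06)
hsv=cv2.cvtColor(d['pixels'],cv2.COLOR_RGB2HSV);t=P[m&(hsv[...,1]>90)];print(len(t),np.percentile(t,[1,50,99],axis=0).round(4).tolist())
```

```text
[ 0.41105521 -0.35357381  0.06860996] [ 0.26977887  0.70246365 -0.50912269]
11 [[0.4112, -0.3693, 0.0224], [0.4226, -0.3617, 0.026], [0.4265, -0.3476, 0.045]]
```

Emit:
jog_arm(translation=[[0,0,-4],[0,0,-4],[0,0,-2],[0,0,-1],[0,0,-1],[0,0,0],[0,0,0],[0,0,0]], spin=[0,0,0,0,0,0,0,0], claw=[-1,-1,-1,-1,-1,-1,-1,-1])

```text
time_s: 32.2
position: [0.4106, -0.3532, 0.0567]
tool_rot: [-0.334, 3.124, -0.001]
force: [-2.7, 2.0, 9.5]
finger_gap: 0.0285
grasp_force: 60.7
```

Contact (9.5 N up). Release and retract.

Emit:
jog_arm(translation=[[0,0,1],[0,0,0],[0,0,0],[0,0,0],[0,0,0],[0,0,0],[0,0,10],[0,0,20]], spin=[0,0,0,0,0,0,0,0], claw=[-1,-0.1,-0.1,-0.1,-0.1,-0.1,-0.1,-0.1])

```text
time_s: 33.0
position: [0.4099, -0.3523, 0.0865]
tool_rot: [0.334, -3.122, -0.003]
force: [0.4, -0.1, 0.4]
finger_gap: 0.0386
grasp_force: 0.0
```

Emit:
jog_arm(translation=[[0,0,30],[0,0,40],[0,0,40],[0,0,40],[0,0,0],[-30,-20,0],[-30,-20,0],[0,0,0]], spin=[0,0,0,0,0,0,0,0], claw=[-0.1,-0.1,-0.1,-0.1,-0.1,-0.1,-0.1,-0.1])

```text
time_s: 33.8
position: [0.348, -0.3947, 0.237]
tool_rot: [0.329, -3.123, 0.001]
force: [0.3, 0.9, 0.5]
finger_gap: 0.0383
grasp_force: 0.0
```

Run:
```python
from h import *
o=robot.get_obs();print(o['position'],o['force'],o['time_s'])
d=cam('scene');c=cv2.cvtColor(d['pixels'],cv2.COLOR_RGB2BGR)
cv2.imwrite('pics/end.png',cv2.resize(c[120:390,150:510],(800,600)))
P=pts(d);m=(P[...,0]>.38)&(P[...,0]<.44)&(P[...,1]>-.385)&(P[...,1]<-.325)&(P[...,2]>.02)&(P[...,2]<.12)
for a in(.03,.05,.075,.095):
    t=P[m&(abs(P[...,2]-a)<.01)]
    if len(t):print(a,len(t),np.percentile(t,[5,50,95],axis=0).round(4).tolist())
```

```text
[ 0.3479728  -0.39472123  0.23701966] [0.34887525 0.93563578 0.48447311] 33.8
0.03 53 [[0.4125, -0.3687, 0.0209], [0.4234, -0.3558, 0.0286], [0.4261, -0.3399, 0.0383]]
0.05 61 [[0.415, -0.3686, 0.0404], [0.4234, -0.3558, 0.0511], [0.4261, -0.3396, 0.0593]]
0.075 94 [[0.4049, -0.3646, 0.0652], [0.4159, -0.3552, 0.0764], [0.4213, -0.3422, 0.0836]]
0.095 37 [[0.4061, -0.3586, 0.0883], [0.4122, -0.3534, 0.0999], [0.4151, -0.3478, 0.1042]]
```

View pics/end.png

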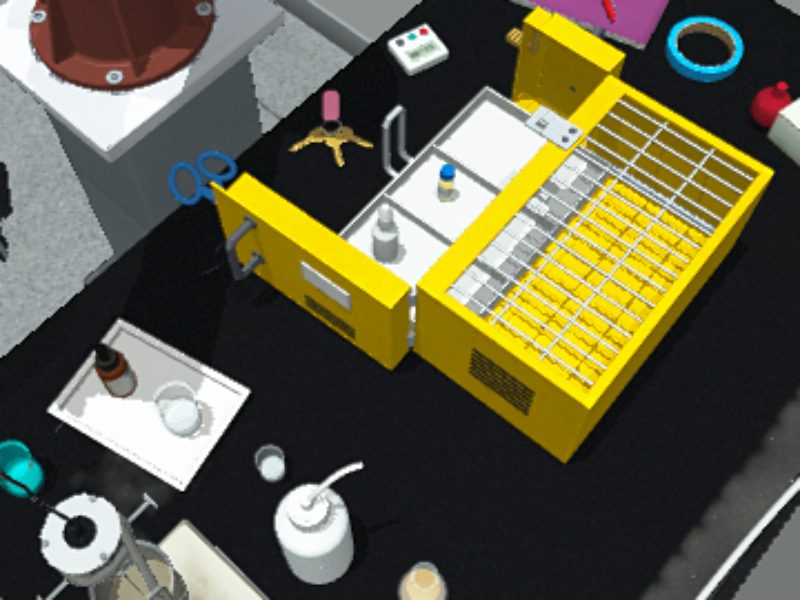

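The picture shows the amber bottle standing upright at about (115,370) in the spill tray, with the beaker beside it at (180,408). The white bottle and the vial stand in the tray, which is out, and both leaves are open.

```bash
python3 -c "
from workcell import order
print(order.sign_off())"
```

```text
the job is handed in; nothing more can be done
None
```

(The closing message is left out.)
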